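# Take the filter out of the bench dust extractor

### The job

Service the dust extractor on the jeweller's bench: first push its open dust drawer fully home until it clicks into its detent, so that nothing spills out. Then pinch the two side catches of the filter cassette on top together with the fingers, draw the cassette up out of its bay and finish while still holding it by the pinched catches, level and still, at least 6 cm above where it sat, with the drawer still shut. Leave the bottle, the block and the pot on the bench where they are.

Things in the scene. Friction and masses are not known exactly. Their poses are not given: they have to be found in the camera images.
- extractor: Fixed white case of the dust extractor, 200 mm deep (its x) x 200 wide (its y) x 100 tall. Origin at the centre of its underside on the bench, z up. Its front (drawer) face looks to its own -x. The filter bay is on its flat top.
- bay (a point): Middle of the floor of the filter bay, on the case's top, 100 mm above the bench and 10 mm to +x of the case's middle; axes as the case's. The cassette stands here. The black frame round the bay is 16 mm high and reaches 58 mm from here along x, 41 mm along y; its lips on the y sides (y from 31 to 41 mm) hold down the hooks at the feet of the catches.
- drawer (a joint): How far the dust drawer is open (m): 0 is fully home; it opens towards the case's -x and starts 40 to 80 mm open. Sliding takes 1 to 2 N; over the last 13 mm a spring detent resists with up to about 6 N, then from about 5 mm snaps the drawer home against its stop and keeps it there. Home is below 3 mm.
- drawer_pull (a point): Middle of the drawer's bar pull: a horizontal steel bar 10 mm thick and 90 mm long along the case's y, 66 mm above the bench, 25 mm in front of the drawer's front panel (the panel spans 10 to 94 mm above the bench). With the drawer home it lies 125 mm to -x of the case's middle.
- cassette_center (a point): Centre, half-way up, of the loose grey filter cassette: a block 100 mm long (its x), 32 wide (its y), 55 tall, white pleats on top, about 0.16 to 0.25 kg. It starts standing in the bay, this point 27.5 mm above the case's top, axes as the case's, z up. A sprung catch stands on the middle of each long side (+y and -y); only with both pinched in does it come up out of the bay.
- catch_grip (a point): Point on the cassette's middle, half-way between the catches, at the height to pinch them: 42 mm above the cassette's underside, 26 mm above the bay's lips; axes as the cassette's. Each catch is an upright plate, 28 mm wide along x, 5 thick, from 2 to 59 mm above the underside. Outer faces 58 mm apart along y at rest, 44 mm pinched fully in.
- catch_left (a joint): Travel (m) of the catch on the cassette's +y side: 0 at rest (hooked), 0.007 pinched in to its stop; free of the lip from about 0.0045. Its spring takes 4 N to start and 8 N at the stop.
- catch_right (a joint): The same for the catch on the -y side.
- bottle_mid (a point): Bystander: capped amber bottle, 44 mm diameter, 85 mm tall; this point is half-way up.
- block_mid (a point): Bystander: grey soldering block lying on the bench, 100 x 60 x 28 mm; this point is its centre.
- pot_mid (a point): Bystander: open steel pot, 64 mm diameter, 50 mm tall; this point is half-way up.
Mind the look-alikes: they are no part of the job. What is shaped like the part that bears cassette_center but blue or pink is not meant.

How it is judged:
On the way, in this order (a step that is already met when the one before it is completed fails the run):
1. the drawer is fully home in its detent (value of joint drawer below 0.003 m), for 0.3 s.
2. the cassette, both catches pinched in the fingers, has come up out of its bay (value of joint each of catch_left, catch_right above 0.0045 m and z of cassette_center in the frame of bay above 0.045 m and contact force between the fingers and cassette above 4 N), for 0.1 s.
At the end, for the whole second after the job is handed in: The drawer is home (joint below 3 mm) and both catches are held pinched in (each beyond 4.5 mm) by the fingers, with the cassette lifted at least 50 mm above its seat, level within 0.25 rad, still (below 30 mm/s), and touching no part of the extractor (value of joint drawer below 0.003 m and value of joint each of catch_left, catch_right above 0.0045 m and z of cassette_center in the frame of bay above 0.0775 m and angle between cassette_center's own z axis and vertical below 0.25 rad and contact force between the fingers and cassette above 4 N and contact force between extractor and cassette below 0.05 N and linear speed of cassette below 0.03 m/s); the arm keeps its last pose, push and grip.
It fails at once if the bottle is shifted by more than 30 mm or knocked over (distance of bottle_mid from where it was at the start of the episode above 0.03 m or angle between bottle_mid's own z axis and vertical above 0.6 rad).
It fails at once if the block is shifted by more than 30 mm or knocked over (distance of block_mid from where it was at the start of the episode above 0.03 m or angle between block_mid's own z axis and vertical above 0.6 rad).
It fails at once if the pot is shifted by more than 30 mm or knocked over (distance of pot_mid from where it was at the start of the episode above 0.03 m or angle between pot_mid's own z axis and vertical above 0.6 rad).
It also fails if it takes over 42 s, if anything falls off the work surface, if the arm or the gripper's body presses on something with over 40 N, if the wrist force passes 120 N, or if a joint passes its speed limit or range.

### The arm

A 6-joint arm with a two-finger parallel gripper is mounted at the origin on the work surface. World frame = base frame: x ahead of the robot, y to its left, z up, the work surface at z = 0. Lengths are in m, angles in rad, forces in N, time in s.
With the tool pointing down it reaches from about 0.375 to 0.975 m from the base axis. Payload 3.8 kg.
Tool frame: the origin (TCP) lies on the centre line of the jaws, within the pads' length; the fingertips stand 25 mm ahead of it and the grasp point (between the pads) lies 6 mm ahead of it; z points along the fingers, y is the line along which they close (so a half turn about z gives the same grasp; the last joint's range is limited). The gripper opens to 85 mm and grips with 20 to 120 N. Pads are 22 mm wide; open, the fingers measure 114 mm over their backs; the gripper's body (76 mm by 85 mm) begins 54 mm behind the grasp point. The pads swing forward as they close: fully open they stand 13 mm farther back than shut.
Start: joints at [1.083, 0.264, 1.604, -0, 1.274, -0.037], TCP at [0.294, 0.608, 0.256] pointing down, gripper open.
Joint ranges: [-2.63, 2.63], [-0.94, 2.18], [0.31, 2.57], [-1.31, 4.45], [0, 2.66], [-2.55, 2.55]. Speed limits (rad/s): [2.57, 2.57, 3.14, 3.14, 3.14, 3.14].

### API

Orientations are given as a rotation vector (axis times angle).
In Python, from workcell import bot gives the robot as it stands. The module is installed in compiled form; this text tells all that it offers.
- The arm moves only by the tool play_rows, never from a script. Its argument "commands" is a list that holds one entry, the list of rows, each a list of 7 numbers: the shift along the tool's x, y, z as a fraction of full scale, then the turn, a rotation vector about the tool's x, y, z as a fraction of full scale, then the closure, from -1 (fully open) to 1 (shut). A call has 1 to 8 rows; each row is the pose to reach, as a shift and turn from the pose commanded when the call began, along the tool's axes at that moment, turning the shorter way round; what a row does not reach only later rows make up. Full scale, the value 1, is 60 cm for a shift and 180 degrees for a turn. A row lasts 1/10 s, in which the tool goes at most 50 mm and 8.59 degrees, less where a joint would pass 70% of its speed; a pose out of reach is approached as far as the arm can. A call with a number of a shift or a turn outside -1 to 1 is refused whole. A call with a gripper value outside its range is refused whole. The fingers move at their own pace and stop on an object; "force" is the grip in N (left out, the last holds). Time passes only in rows, so rows that repeat a pose let the fingers close. It gives the time, the measured TCP pose, the force, the opening and the grip force at its end, in the units of the state.
- bot.read_state(): the state, without advancing time (a new reading comes with each control period).
- bot.read_camera(name): name is "scene" or "top"; returns the picture (480x640x3 uint8, blue, green, red); there is no depth.
- bot.camera_params(name): a dict with "fov_y" (degrees; the focal length in pixels is half the picture's height over the tangent of half this angle, whatever the lens; pixels are square), "cx", "cy" (the principal point, pixels), "rvec" (rotation vector, rad) and "tvec" (3), from world to camera coordinates, as OpenCV has them. Camera axes: x right, y down, z forward; pixel columns grow to the right and rows downward; lengths in m; the calibration is good to about 2 mm. A picture is of the moment at which its call begins. camera_params takes no time and is no camera call.
- bot.finish_job(): hands the job in; it is judged then, once.
The state is a dict: "time": time; "q": joint angles; "joint_vel": joint speeds; "joint_torque": joint torques, N m; "tool_pos": TCP position; "tcp_rot": TCP orientation; "wrist_force": force on the tool from outside, world axes, zero at the start; "torque": the same for the moment, N m; "width": opening from 0.0 (shut) to 1.0 (fully open); "grip_force": force on a finger pad.
Only numpy, scipy, OpenCV 4.12 (cv2) and the standard library are available. Lean on these libraries where they do the work, as an engineer would, in place of code of your own. Each camera call takes 0.05 s, during which the arm holds its last target. There are 200 camera calls.

## Working session

There is one attempt and no reset: what is moved stays moved. The work goes in short steps, Python scripts to look and compute and a tool call to move; the robot and the scene stay as the last step left them, time stands still between calls to the robot, and variables do not carry over. Pictures are saved under pics/ and viewed, at most 10 in all, crops included, and the job is handed in when it is done.

Besides the shell and the picture viewer there is one more tool, called after ">>>" as a command line: name --argument value ..., lists and objects as JSON in quotes. play_rows: Moves the arm, as the interface text tells. Its arguments: {"type":"object","properties":{"commands":{"type":"array"},"force":{"type":"number"}},"required":["commands"]}

```bash
mkdir -p pics; python3 - <<'E'
from workcell import bot
import cv2
for n in("scene","top"):
    im=bot.read_camera(n); cv2.imwrite(f"pics/{n}0.png",im); print(n,bot.camera_params(n))
print(bot.read_state())
E
```

```text
scene {'fov_y': 54.16113768700326, 'cx': 320.31541435438476, 'cy': 228.01609878435403, 'rvec': array([ 1.72062453,  2.13544721, -0.57730384]), 'tvec': array([ 0.10317627, -0.4172823 ,  1.29528446])}
top {'fov_y': 52.18570564595908, 'cx': 312.6225019910964, 'cy': 240.01530603816366, 'rvec': array([ 2.13956734, -2.12340554,  0.16361124]), 'tvec': array([0.01132684, 0.58232092, 0.85247779])}
{'time': 0.1, 'q': array([ 1.08312380e+00,  2.64686317e-01,  1.60521482e+00,  4.89170692e-06,
        1.27370620e+00, -3.68752936e-02]), 'joint_vel': array([-0.00171274,  0.00114054, -0.00275367, -0.00014134,  0.00086794,
        0.00115199]), 'joint_torque': array([ 1.36478906e-03, -5.16706145e+01, -3.68590093e+01,  7.18644719e-05,
        6.17023412e-03, -3.87972295e-05]), 'tool_pos': array([0.29379056, 0.60704498, 0.25509296]), 'tcp_rot': array([-7.02014094e-01, -3.06161086e+00,  3.05402399e-03]), 'wrist_force': array([ 0.01459686, -0.76684887, -0.18599205]), 'torque': array([ 0.01511639, -0.00868956,  0.0348617 ]), 'grip_force': 0.0, 'width': 1.0014598999932003}
```

View pics/scene0.png

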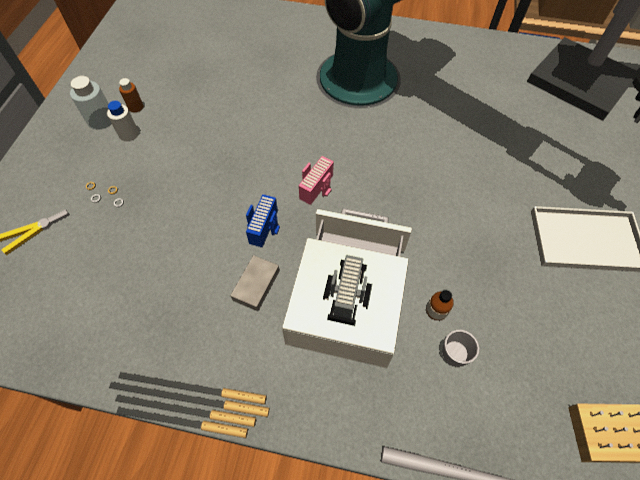

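View pics/top0.png

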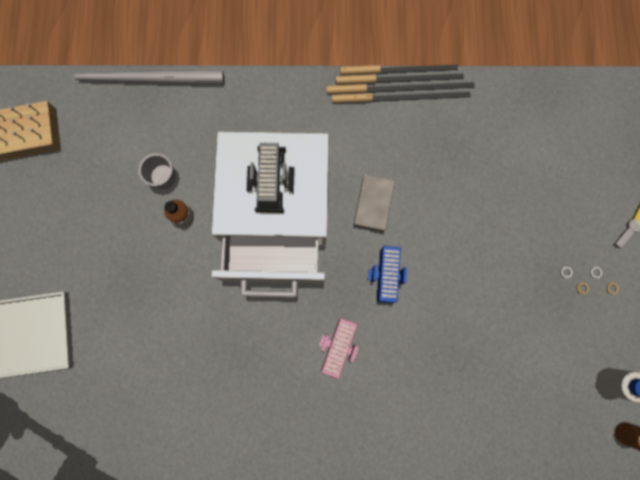

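The scene view shows the white extractor (case around 350,300) with its drawer open towards the robot. The bottle is at (440,305), the pot at (460,347) and the block at (256,282). In the top view the case top spans about (215–328, 132–235), the drawer panel is at row 275 and the pull bar at row 293.

There are three cassette-like things in the top view: grey (268,172), blue (389,274) and pink (340,348). The grey one in the bay fits, because it stands on the case and the blue and pink ones are excluded. I'll measure and confirm in a crop.

```bash
cat > h.py <<'E'
import numpy as np, cv2
from workcell import bot
def cam(n):
    p=bot.camera_params(n); f=240/np.tan(np.radians(p['fov_y']/2))
    K=np.array([[f,0,p['cx']],[0,f,p['cy']],[0,0,1]]); return K,cv2.Rodrigues(p['rvec'])[0],p['tvec']
def onplane(n,uv,z):
    K,R,t=cam(n); uv=np.atleast_2d(np.asarray(uv,float)); C=-R.T@t
    d=(R.T@np.linalg.inv(K)@np.c_[uv,np.ones(len(uv))].T).T
    return C+d*((z-C[2])/d[:,2])[:,None]
def proj(n,P):
    K,R,t=cam(n); return cv2.projectPoints(np.atleast_2d(np.asarray(P,float)),cv2.Rodrigues(R)[0],t,K,None)[0][:,0]
E
python3 - <<'E'
from h import *
im=cv2.imread("pics/top0.png"); s=cv2.cvtColor(im,cv2.COLOR_BGR2HSV)
print([onplane("top",[320,240],0)])
print("cam",-cam("top")[1].T@cam("top")[2])
m=((s[...,2]>205)&(s[...,1]<40)).astype(np.uint8); m[:,:120]=0
cs=cv2.findContours(m,cv2.RETR_EXTERNAL,cv2.CHAIN_APPROX_NONE)[0]
for c in sorted(cs,key=cv2.contourArea)[::-1][:3]:
    r=cv2.minAreaRect(c); b=cv2.boxPoints(r); print(cv2.contourArea(c),r,b.tolist())
    w=onplane("top",b,.1); print(w.round(4).tolist(),"mid",w.mean(0), [np.linalg.norm(w[i]-w[i-1]).round(4) for i in range(4)])
crop=cv2.resize(im[115:310,190:410],None,fx=3,fy=3,interpolation=cv2.INTER_CUBIC); cv2.imwrite("pics/crop.png",crop)
E
```

```text
[array([[0.59021887, 0.00198672, 0.        ]])]
cam [0.4357837  0.00599339 0.93594925]
10698.5 ((269.68194580078125, 183.7657928466797), (111.81444549560547, 99.35859680175781), 0.9710219502449036) [[212.94085693359375, 232.49050903320312], [214.6246337890625, 133.14617919921875], [326.42303466796875, 135.04107666015625], [324.7392578125, 234.38540649414062]]
[[0.5857, 0.1884, 0.1], [0.7671, 0.1929, 0.1], [0.7644, -0.008, 0.1], [0.5836, -0.0057, 0.1]] mid [0.67518852 0.09190615 0.1       ] [np.float64(0.1942), np.float64(0.1814), np.float64(0.2009), np.float64(0.1808)]
1759.0 ((267.5, 263.0), (28.0, 109.0), 90.0) [[213.0, 249.0], [322.0, 249.0], [322.0, 277.0], [213.0, 277.0]]
[[0.5567, 0.1871, 0.1], [0.558, -0.0011, 0.1], [0.5097, -0.0014, 0.1], [0.5083, 0.1851, 0.1]] mid [0.53319033 0.09242354 0.1       ] [np.float64(0.0484), np.float64(0.1882), np.float64(0.0483), np.float64(0.1865)]
```

View pics/crop.png

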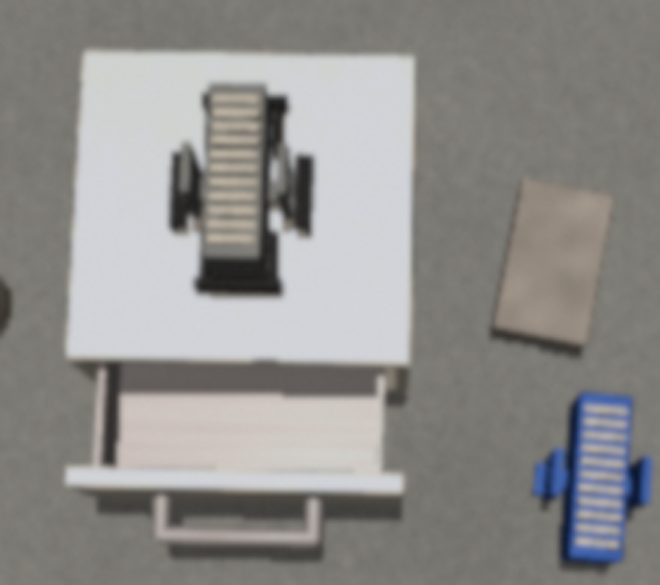

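The crop confirms it: the grey cassette with white pleats and two side catches stands in the black bay frame on the white case. The blue one is off on the bench. Next I'll refine the case corners and cassette outline.

```bash
python3 - <<'E'
from h import *
im=cv2.imread("pics/top0.png"); g=cv2.cvtColor(im,cv2.COLOR_BGR2GRAY).astype(float)
def edge_pts(p,q,n=25,r=6):  # steepest sub-pixel gradient along normals of seed line
    p,q=np.array(p,float),np.array(q,float); d=(q-p)/np.linalg.norm(q-p); nn=np.array([-d[1],d[0]]); out=[]
    s=np.arange(-r,r+.01,.25); gs=cv2.GaussianBlur(g,(0,0),.8).astype(np.float32)
    for a in np.linspace(.08,.92,n):
        X=(p+a*(q-p)+s[:,None]*nn).astype(np.float32)
        v=cv2.remap(gs,X[:,0].reshape(1,-1),X[:,1].reshape(1,-1),cv2.INTER_LINEAR)[0]
        out.append(X[np.argmax(abs(np.gradient(v)))])
    return np.array(out)
def line(p,q,**k):
    vx,vy,x,y=cv2.fitLine(edge_pts(p,q,**k),cv2.DIST_HUBER,0,.01,.01)[:,0]; return np.cross([x,y,1],[x+vx,y+vy,1])
def X(a,b): c=np.cross(a,b); return c[:2]/c[2]
def quad(c,z,name,**k):
    L=[line(c[i],c[(i+1)%4],**k) for i in range(4)]; P=np.array([X(L[i-1],L[i]) for i in range(4)])
    w=onplane("top",P,z); e=[np.linalg.norm(w[i]-w[(i+1)%4]).round(4) for i in range(4)]
    yaw=[np.degrees(np.arctan2(*(w[j]-w[i])[[1,0]])).round(2) for i,j in((3,0),(2,1))]+[np.degrees(np.arctan2(*(w[j]-w[i])[[1,0]])).round(2)-90 for i,j in((1,0),(2,3))]
    print(name,P.round(1).tolist(),w[:,:2].round(4).tolist(),"mid",w.mean(0).round(4),"edges",e,"yaw",yaw)
# order: far-left, far-right, near-right, near-left
quad([(218,132),(328,133.3),(326.7,235.3),(212,234.3)],.1,"case")
quad([(259.5,143.5),(279.3,143.5),(277.8,201),(257.7,201)],.155,"cass",r=3)
# pull bar in top view
print(onplane("top",[[190+155/3,115+540/3],[190+319/3,115+540/3],[190+155/3,115+530/3],[190+319/3,115+530/3]],.066).round(4).tolist())
# panel top edge (front / back)
print(onplane("top",[[190+66/3,115+487/3],[190+404/3,115+491/3],[190+66/3,115+466/3],[190+402/3,115+474/3]],.094).round(4).tolist())
for n,uv,z in(("bottle",[175,210],.085),("pot",[156,168],.05),("block",[375,203],.028)): print(n,onplane("top",uv,z).round(3))
E
```

```text
case [[217.3, 131.2], [327.8, 132.9], [326.1, 236.0], [211.3, 234.2]] [[0.7708, 0.1883], [0.7685, -0.0104], [0.5809, -0.0081], [0.5827, 0.1912]] mid [0.6757 0.0902 0.1   ] edges [np.float64(0.1987), np.float64(0.1877), np.float64(0.1993), np.float64(0.1881)] yaw [np.float64(-0.89), np.float64(-0.72), np.float64(-0.6599999999999966), np.float64(-0.5400000000000063)]
cass [[257.8, 142.6], [277.5, 142.4], [277.3, 200.7], [256.2, 200.7]] [[0.729, 0.1075], [0.7295, 0.0746], [0.6294, 0.073], [0.6293, 0.1075]] mid [0.6793 0.0907 0.155 ] edges [np.float64(0.0329), np.float64(0.1001), np.float64(0.0345), np.float64(0.0997)] yaw [np.float64(-0.0), np.float64(0.9), np.float64(0.8700000000000045), np.float64(0.23999999999999488)]
[[0.4798, 0.1402, 0.066], [0.4805, 0.0435, 0.066], [0.4857, 0.1404, 0.066], [0.4864, 0.0436, 0.066]]
[[0.5082, 0.1881, 0.094], [0.5074, -0.006, 0.094], [0.5203, 0.1886, 0.094], [0.5172, -0.0048, 0.094]]
bottle [[0.629 0.261 0.085]]
pot [[0.717 0.312 0.05 ]]
block [[ 0.658 -0.102  0.028]]
```

Case depth seen is 188 mm, which is the body without its 12 mm drawer panel. Taking the far edge as x 0.770 puts the case middle at x 0.670 and the bay at (0.680, 0.0905). The cassette measures 100×33 mm at (0.679, 0.0907), so the two agree. Yaw is about 0. The drawer is about 62 mm open, with the pull at x 0.483. Next I'll work out the approach to the pull.

```bash
cat >> h.py <<'E'
from scipy.spatial.transform import Rotation as Ro
def rel(pos,yaw=np.pi,p0=None,r0=None):
    s=bot.read_state(); p0=s['tool_pos'] if p0 is None else np.array(p0); r0=Ro.from_rotvec(s['tcp_rot'] if r0 is None else r0)
    x=np.array([np.cos(yaw),np.sin(yaw),0]); z=np.array([0,0,-1.]); T=Ro.from_matrix(np.c_[x,np.cross(z,x),z])
    return np.r_[r0.inv().apply(np.array(pos)-p0)/.6,(r0.inv()*T).as_rotvec()/np.pi].round(4).tolist()
E
python3 - <<'E'
from h import *
print(rel([.36,.35,.25]),rel([.43,.09,.2]))
E
```

```text
[-0.286, -0.3375, 0.0091, -0.0006, -0.0002, -0.1435] [-0.5798, -0.6766, 0.0931, -0.0006, -0.0002, -0.1435]
```

>>> play_rows --commands '[[[-0.58, -0.677, 0.093, -0.0006, 0, -0.1435, 1], [-0.58, -0.677, 0.093, -0.0006, 0, -0.1435, 1], [-0.58, -0.677, 0.093, -0.0006, 0, -0.1435, 1], [-0.58, -0.677, 0.093, -0.0006, 0, -0.1435, 1], [-0.58, -0.677, 0.093, -0.0006, 0, -0.1435, 1], [-0.58, -0.677, 0.093, -0.0006, 0, -0.1435, 1], [-0.58, -0.677, 0.093, -0.0006, 0, -0.1435, 1], [-0.58, -0.677, 0.093, -0.0006, 0, -0.1435, 1]]]' --force 40

```text
time: 0.9
tool_pos: [0.3952, 0.2208, 0.2143]
tcp_rot: [-0.001, 3.141, 0.003]
wrist_force: [1.6, -0.6, 0.7]
width: -0.002
grip_force: 0.0
```

```bash
python3 - <<'E'
from h import *
print(bot.read_state()['tool_pos'],rel([.43,.09,.2]))
E
```

```text
[0.39519405 0.22084796 0.2142978 ] [-0.0579, -0.2182, 0.0235, 0.0005, 0.0001, 0.0002]
```

>>> play_rows --commands '[[[-0.058, -0.218, 0.0235, 0, 0, 0, 1], [-0.058, -0.218, 0.0235, 0, 0, 0, 1], [-0.058, -0.218, 0.0235, 0, 0, 0, 1], [-0.058, -0.218, 0.0235, 0, 0, 0, 1], [-0.058, -0.218, 0.0235, 0, 0, 0, 1]]]'

```text
time: 1.4
tool_pos: [0.43, 0.0914, 0.2001]
tcp_rot: [-0.004, -3.141, -0.003]
wrist_force: [-0.6, -0.0, -1.0]
width: 0.001
grip_force: 0.0
```

```bash
python3 - <<'E'
from h import *
print(bot.read_state()['tool_pos'],rel([.435,.0905,.077]))
E
```

```text
[0.42998855 0.09137988 0.20006666] [-0.0085, -0.0019, 0.2051, 0.0007, -0.0002, -0.0009]
```

>>> play_rows --commands '[[[0, 0, 0.205, 0, 0, 0, 1], [0, 0, 0.205, 0, 0, 0, 1], [0, 0, 0.205, 0, 0, 0, 1], [0, 0, 0.205, 0, 0, 0, 1], [0, 0, 0.205, 0, 0, 0, 1]]]'

```text
time: 1.9
tool_pos: [0.4302, 0.0934, 0.0777]
tcp_rot: [0.003, -3.141, -0.003]
wrist_force: [-0.5, 0.1, -0.0]
width: 0.003
grip_force: 0.0
```

>>> play_rows --commands '[[[-0.02, 0, 0, 0, 0, 0, 1], [-0.04, 0, 0, 0, 0, 0, 1], [-0.06, 0, 0, 0, 0, 0, 1], [-0.075, 0, 0, 0, 0, 0, 1], [-0.09, 0, 0, 0, 0, 0, 1], [-0.1, 0, 0, 0, 0, 0, 1], [-0.1, 0, 0, 0, 0, 0, 1]]]'

```text
time: 2.6
tool_pos: [0.4915, 0.0922, 0.0776]
tcp_rot: [0.001, 3.14, 0.003]
wrist_force: [-0.3, 0.5, 0.3]
width: 0.002
grip_force: 0.0
```

>>> play_rows --commands '[[[-0.015, 0, 0, 0, 0, 0, 1], [-0.03, 0, 0, 0, 0, 0, 1], [-0.04, 0, 0, 0, 0, 0, 1], [-0.05, 0, 0, 0, 0, 0, 1], [-0.05, 0, 0, 0, 0, 0, 1]]]'

```text
time: 3.1
tool_pos: [0.5185, 0.0921, 0.0767]
tcp_rot: [-0.0, -3.137, -0.002]
wrist_force: [-5.4, 0.2, 1.5]
width: -0.005
grip_force: 2.9
```

```bash
python3 - <<'E'
from h import *
cv2.imwrite("pics/b.png",cv2.resize(bot.read_camera("top")[115:310,190:410],None,fx=3,fy=3,interpolation=cv2.INTER_CUBIC))
E
```

```text
(no output)
```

View pics/b.png

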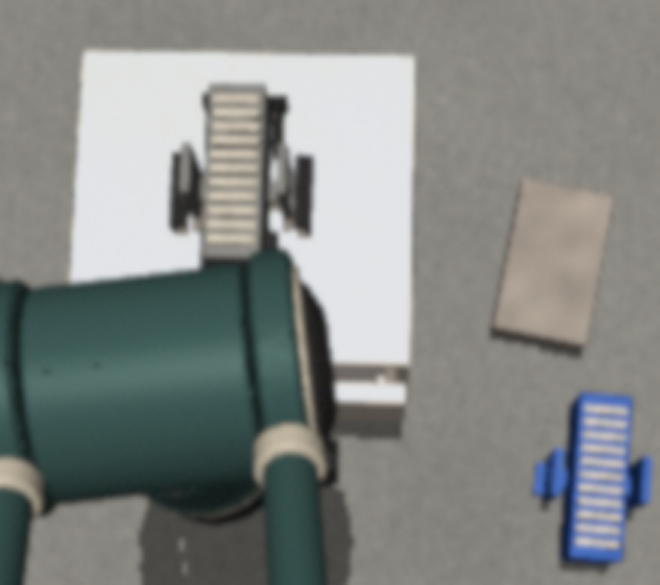

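The panel's near edge is now around crop row 402, about 10 mm from home, and the detent pushes back with 5.4 N. I'll keep pushing.

>>> play_rows --commands '[[[-0.01, 0, 0, 0, 0, 0, 1], [-0.02, 0, 0, 0, 0, 0, 1], [-0.025, 0, 0, 0, 0, 0, 1], [-0.025, 0, 0, 0, 0, 0, 1]]]'

```text
time: 3.55
tool_pos: [0.5285, 0.092, 0.0762]
tcp_rot: [-0.0, -3.125, -0.001]
wrist_force: [-20.3, -1.1, 14.7]
width: 0.001
grip_force: 10.2
```

>>> play_rows --commands '[[[0.03, 0, 0, 0, 0, 0, 1], [0.08, 0, 0, 0, 0, 0, 1], [0.12, 0, 0, 0, 0, 0, 1], [0.12, 0, -0.1, 0, 0, 0, 1], [0.12, 0, -0.2, 0, 0, 0, 1], [0.12, 0, -0.25, 0, 0, 0, 1], [0.12, 0, -0.25, 0, 0, 0, -1], [0.12, 0, -0.25, 0, 0, 0, -1]]]'

```text
time: 4.35
tool_pos: [0.4653, 0.0923, 0.23]
tcp_rot: [-0.0, 3.135, 0.004]
wrist_force: [-0.1, -1.1, -0.5]
width: 0.333
grip_force: 0.0
```

```bash
python3 - <<'E'
from h import *
im=bot.read_camera("scene"); cv2.imwrite("pics/c.png",cv2.resize(im[170:370,230:490],None,fx=3,fy=3,interpolation=cv2.INTER_CUBIC))
s=cv2.cvtColor(bot.read_camera("top"),cv2.COLOR_BGR2HSV); 
for c in (225,235,300,310,318): print(c,[(r,int(s[r,c,2])) for r in range(232,250)])
h=.5697
for n in("top","scene"): print(n,proj(n,[[h,.0,.094],[h,.18,.094],[h+.012,0,.094],[h+.012,0,.1]]).round(1).tolist())
E
```

```text
225 [(232, 66), (233, 63), (234, 64), (235, 67), (236, 69), (237, 70), (238, 72), (239, 73), (240, 75), (241, 77), (242, 77), (243, 78), (244, 80), (245, 81), (246, 82), (247, 82), (248, 83), (249, 82)]
235 [(232, 63), (233, 65), (234, 67), (235, 69), (236, 72), (237, 73), (238, 74), (239, 75), (240, 77), (241, 77), (242, 79), (243, 79), (244, 80), (245, 82), (246, 82), (247, 83), (248, 84), (249, 85)]
300 [(232, 231), (233, 230), (234, 223), (235, 196), (236, 172), (237, 188), (238, 220), (239, 230), (240, 231), (241, 227), (242, 216), (243, 178), (244, 124), (245, 90), (246, 84), (247, 85), (248, 84), (249, 82)]
310 [(232, 231), (233, 231), (234, 226), (235, 210), (236, 187), (237, 192), (238, 219), (239, 229), (240, 230), (241, 223), (242, 192), (243, 144), (244, 103), (245, 87), (246, 86), (247, 85), (248, 85), (249, 83)]
318 [(232, 231), (233, 231), (234, 227), (235, 216), (236, 193), (237, 194), (238, 219), (239, 228), (240, 231), (241, 230), (242, 221), (243, 183), (244, 131), (245, 96), (246, 87), (247, 86), (248, 85), (249, 83)]
top [[321.4, 242.9], [218.1, 242.2], [321.4, 236.1], [321.4, 235.5]]
scene [[312.2, 234.9], [402.6, 252.2], [310.9, 240.1], [310.8, 238.6]]
```

View pics/c.png

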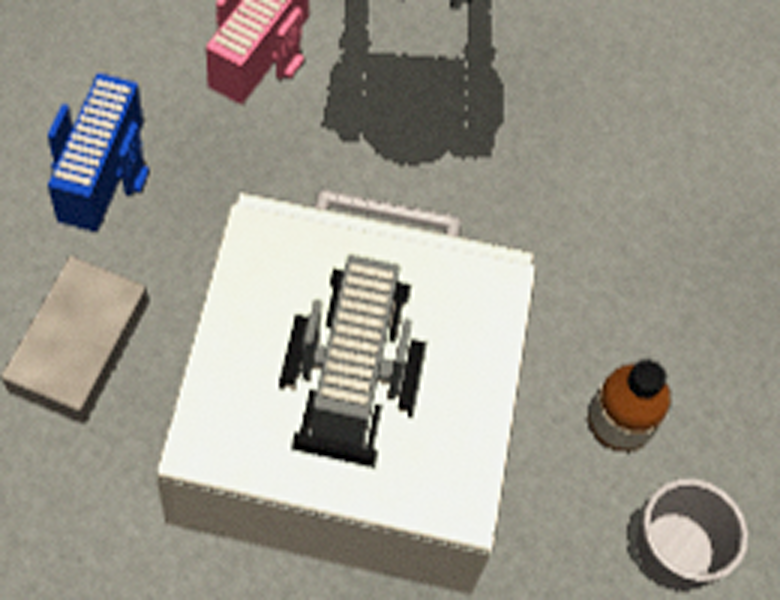

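The drawer is home: the panel front edge is at top-view row 243, against 242.9 predicted for home. The cassette sits untouched in the bay at scene crop (358,335). I'll cross-check its centre from the scene camera and plan the approach.

```bash
python3 - <<'E'
from h import *
w=onplane("scene",np.array([(348,257),(400,263),(370,412),(318,402)])/3+[230,170],.155); print(w.round(4).tolist(),w.mean(0).round(4))
print(bot.read_state()['tool_pos'],rel([.6795,.0905,.23]))
E
```

```text
[[0.6323, 0.0764, 0.155], [0.6296, 0.1073, 0.155], [0.7256, 0.1063, 0.155], [0.726, 0.0767, 0.155]] [0.6784 0.0917 0.155 ]
[0.46286905 0.09196187 0.22652587] [-0.361, -0.0024, -0.006, 0.0005, -0.0002, -0.0]
```

>>> play_rows --commands '[[[-0.36, -0.0015, -0.006, 0, 0, 0, -1], [-0.36, -0.0015, -0.006, 0, 0, 0, -1], [-0.36, -0.0015, -0.006, 0, 0, 0, -1], [-0.36, -0.0015, -0.006, 0, 0, 0, -1], [-0.36, -0.0015, -0.006, 0, 0, 0, -1], [-0.36, -0.0015, -0.006, 0, 0, 0, -1], [-0.36, -0.0015, -0.006, 0, 0, 0, -1]]]'

```text
time: 5.15
tool_pos: [0.6778, 0.091, 0.2281]
tcp_rot: [-0.0, -3.137, -0.002]
wrist_force: [-0.0, -0.1, -0.2]
width: 1.002
grip_force: 0.0
```

```bash
python3 - <<'E'
from h import *
s=bot.read_state();print(s['tool_pos'],s['tcp_rot'],s['width'],rel([.679,.091,.146]))
E
```

```text
[0.67778076 0.09097015 0.22811039] [-2.59121800e-04 -3.13673295e+00 -2.23273700e-03] 1.002326339971075 [-0.0027, -0.0001, 0.1368, 0.0005, -0.0015, -0.0001]
```

>>> play_rows --commands '[[[-0.002, 0, 0.05, 0, 0, 0, -1], [-0.002, 0, 0.1, 0, 0, 0, -1], [-0.002, 0, 0.137, 0, 0, 0, -1], [-0.002, 0, 0.137, 0, 0, 0, -1], [-0.002, 0, 0.137, 0, 0, 0, -1]]]'

```text
time: 5.65
tool_pos: [0.6789, 0.0913, 0.1486]
tcp_rot: [0.0, -3.14, -0.003]
wrist_force: [0.3, 0.5, 0.4]
width: 1.002
grip_force: 0.0
```

>>> play_rows --commands '[[[0, 0, 0, 0, 0, 0, 1], [0, 0, 0, 0, 0, 0, 1], [0, 0, 0, 0, 0, 0, 1], [0, 0, 0, 0, 0, 0, 1], [0, 0, 0, 0, 0, 0, 1], [0, 0, 0, 0, 0, 0, 1], [0, 0, 0, 0, 0, 0, 1], [0, 0, 0, 0, 0, 0, 1]]]' --force 40

```text
time: 6.45
tool_pos: [0.6823, 0.0908, 0.1534]
tcp_rot: [0.0, 3.136, 0.002]
wrist_force: [-2.6, -2.3, 10.0]
width: 0.472
grip_force: 43.3
```

>>> play_rows --commands '[[[0, 0, -0.01, 0, 0, 0, 1], [0, 0, -0.02, 0, 0, 0, 1], [0, 0, -0.02, 0, 0, 0, 1]]]'

```text
time: 6.75
tool_pos: [0.6806, 0.0909, 0.1618]
tcp_rot: [0.0, 3.141, 0.002]
wrist_force: [0.2, -2.2, -0.2]
width: 0.476
grip_force: 41.4
```

```bash
python3 - <<'E'
from h import *
im=bot.read_camera("scene"); cv2.imwrite("pics/d.png",cv2.resize(im[150:350,250:450],None,fx=3,fy=3,interpolation=cv2.INTER_CUBIC))
E
```

```text
(no output)
```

View pics/d.png

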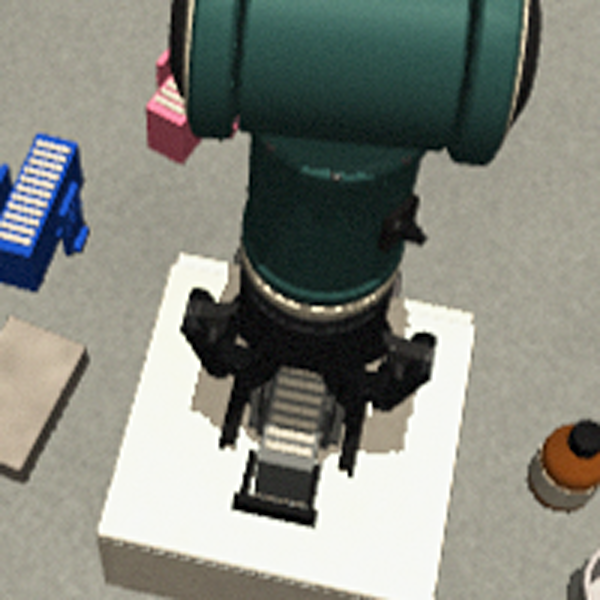

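The fingers straddle the cassette at crop (290,410) and close on both catches, with no binding force. I'll lift on.

>>> play_rows --commands '[[[0, 0, -0.015, 0, 0, 0, 1], [0, 0, -0.03, 0, 0, 0, 1], [0, 0, -0.045, 0, 0, 0, 1], [0, 0, -0.06, 0, 0, 0, 1], [0, 0, -0.075, 0, 0, 0, 1], [0, 0, -0.09, 0, 0, 0, 1], [0, 0, -0.1, 0, 0, 0, 1], [0, 0, -0.1, 0, 0, 0, 1]]]'

```text
time: 7.6
tool_pos: [0.6812, 0.0913, 0.2227]
tcp_rot: [-0.0, 3.139, 0.003]
wrist_force: [0.9, -0.2, -0.4]
width: 0.47
grip_force: 41.8
```

>>> play_rows --commands '[[[0, 0, -0.015, 0, 0, 0, 1], [0, 0, -0.03, 0, 0, 0, 1], [0, 0, -0.04, 0, 0, 0, 1], [0, 0, -0.05, 0, 0, 0, 1], [0, 0, -0.05, 0, 0, 0, 1], [0, 0, -0.05, 0, 0, 0, 1], [0, 0, -0.05, 0, 0, 0, 1]]]'

```text
time: 8.3
tool_pos: [0.6801, 0.0911, 0.2504]
tcp_rot: [-0.0, -3.141, -0.003]
wrist_force: [0.3, 0.4, -2.4]
width: 0.474
grip_force: 41.8
```

```bash
python3 - <<'E'
from h import *
im=bot.read_camera("scene"); cv2.imwrite("pics/e.png",cv2.resize(im[150:350,250:450],None,fx=3,fy=3,interpolation=cv2.INTER_CUBIC))
t=bot.read_camera("top"); cv2.imwrite("pics/f.png",cv2.resize(t[90:290,190:390],None,fx=3,fy=3,interpolation=cv2.INTER_CUBIC))
E
```

```text
(no output)
```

View pics/e.png

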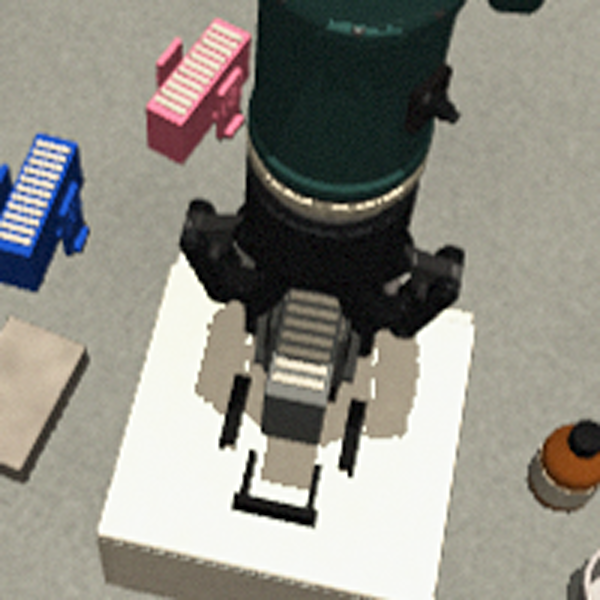

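View pics/f.png

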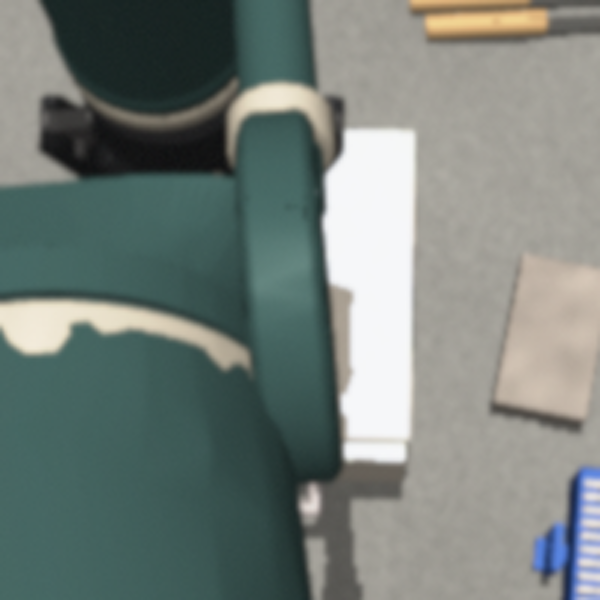

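The cassette is out of the empty bay, level, and held by both catches (scene crop 300,370). It is about 95 mm above its seat, and the wrist shows about 2.4 N of weight. The drawer's front edge is still at row 243, so it's shut. I'll hand in.

```bash
python3 -c "
from workcell import bot
print(bot.finish_job())"
```

```text
the job is handed in; nothing more can be done
None
```

I handed the job in at about 8.5 s with the drawer pushed home and the cassette held level by its pinched catches, about 9 cm above its seat. I saw no contact with the bottle, block or pot; no pass/fail verdict came back, so these are my own camera and force readings.

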